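# Peel the top drip tray off the stack and hold it under the drain spout

## Task

Take the top drip tray off the nested stack by its own black lug, the highest of those at the corners: its rubber feet cling to the tray below, so raise the lug corner first and let the opposite corner come away last, leaving the lower trays where they are on the bench. Then hold that tray level and centred under the mouth of the drain spout, its floor about 7 cm below the mouth and touching nothing but the gripper, and finish while still holding it there. Leave the other things on the bench alone.

Things in the scene. Friction and masses are not known exactly. Their poses are not given: they have to be found in the camera images.
- tray_top: The top tray: square steel drip tray, 150 mm along each side, 43 mm high with its feet, about 0.22 kg. Origin: its centre, level with the undersides of its feet; z up out of it. Its corners lie on its own x and y axes, 106 mm from the centre (sides at 45 degrees to the axes); the lug is at the -x corner. Floor's upper face 17.5 mm, rim 43 mm above the origin.
- lug (a point): Where to grip: middle of the top tray's upright black lug, 119 mm from the tray's centre on -x, 56 mm above its origin. The lug is 18 mm (tray x) by 12 mm (tray y) by 36 mm high (18 mm above and below this point) and rises 31 mm over the rim, just outside the corner. Grip its 12 mm from above, closing along tray y: both sides are free. Axes as the tray's.
- foot_lug (a point): Underside of the top tray's foot nearest the lug. Four ball-shaped rubber feet (5 mm radius) stand 64 mm from the centre on tray x and y. Each is caught by a sprung rubber bead of the tray below from 2 mm up, clings there with roughly 1 to 1.5 N and is free once raised 10 mm. Lifted straight, all four cling at once and pull at the lower trays.
- foot_far (a point): Underside of the top tray's foot diagonally opposite the lug, the one to come away last.
- tray_floor (a point): Centre of the top tray's floor, on its upper face.
- drain: Fixed drain stand. Origin on the bench straight below the spout mouth. Its own +x leads away from the mouth to the post (28 mm thick, 322 mm tall, on a 110 x 130 mm foot 12 mm high) 230 mm off; a horizontal copper pipe with a valve joins them 285 mm above the bench (the valve's blue handle reaches 320 mm), and nothing else stands below the pipe.
- spout (a point): Centre of the downward-facing mouth of the drain spout (brass end 22 mm across), 245 mm above the bench.
- screwdriver: Screwdriver lying on the bench along x, near y = 0. Leave it.
- coupler: Small brass coupling 34 mm wide and 34 mm high, upright. Leave it.
- can: Grey can, 54 mm wide, 90 mm high, upright. Leave it.
- beaker: White plastic cup, 70 mm wide, 85 mm high. Leave it.
- drier: Copper filter drier, upright, 50 mm wide, 105 mm high. Leave it.
- wrench: Wrench lying on the bench. Leave it.
- gasket: Black rubber ring 52 mm wide, 8 mm high, lying flat. Leave it.
- tray_stack: The three like trays under the top one, stuck fast together: one loose body of about 0.66 kg. Origin: centre of its underside on the bench. It is 78 mm high to its rim; the top tray's feet stand on its floor 52.5 mm up. Each of its trays has a like lug at one of the other three corners, lower down. Leave it.
There are look-alikes about, which are no part of the job. What is shaped like the tray_top but orange or pink is not meant.

How it is judged (in metres and radians):
On the way, in this order (a step that is already met when the one before it is completed fails the run):
1. the top tray's lug corner is up (its foot over 12 mm off the floor of the tray below) while the opposite foot is still down (within 5 mm) (z of foot_lug in the frame of tray_stack above 0.0645 m and z of foot_far in the frame of tray_stack below 0.0575 m and contact force between the fingers and tray_top above 0.5 N), for 0.1 s.
2. the top tray is clear of the stack (z of each of foot_far, foot_lug in the frame of tray_stack above 0.096 m and contact force between tray_top and tray_stack below 0.05 N and contact force between the fingers and tray_top above 0.5 N), for 0.1 s.
At the end, for the whole second after the job is handed in: The gripper holds the top tray still, level within 0.14 rad, its floor centre within 30 mm of the spout axis and 40 to 110 mm below the mouth, touching neither drain nor the lower trays; the lower trays are level and within 30 mm of where they were (contact force between the fingers and tray_top above 1 N and horizontal distance between tray_floor and spout below 0.03 m and z of tray_floor in the frame of drain between 0.135 and 0.205 m and angle between tray_top's own z axis and vertical below 0.14 rad and linear speed of tray_top below 0.03 m/s and contact force between tray_top and drain below 0.05 N and contact force between tray_top and tray_stack below 0.05 N and distance of tray_stack from where it was at the start of the episode below 0.03 m and angle between tray_stack's own z axis and vertical below 0.05 rad); the arm keeps its last pose, push and grip.
It fails at once if the lower trays are lifted or tipped (over 20 mm up, or over 0.2 rad) (height (world z) of tray_stack above 0.02 m or angle between tray_stack's own z axis and vertical above 0.2 rad).
It fails at once if another thing on the bench is moved by over 30 mm (distance of any of screwdriver, coupler, can, beaker, drier, wrench, gasket from where it was at the start of the episode above 0.03 m).
It also fails if it takes over 48 s, if anything falls off the work surface, if the arm or the gripper's body presses on something with over 40 N, if the wrist force passes 120 N, or if a joint passes its speed limit or range.

## Robot

A 6-joint arm with a two-finger parallel gripper is mounted at the origin on the work surface. World frame = base frame: x ahead of the robot, y to its left, z up, the work surface at z = 0. Lengths are in m, angles in degrees, forces in N, time in s.
With the tool pointing down it reaches from about 0.325 to 0.775 m from the base axis. Payload 9.3 kg.
Tool frame: the origin (TCP) lies midway between the tips of the shut fingers; the grasp point (between the pads) lies 19 mm behind it; z points along the fingers, y is the line along which they close (so a half turn about z gives the same grasp; the last joint's range is limited). The gripper opens to 85 mm and grips with 20 to 120 N. Pads are 22 mm wide; open, the fingers measure 114 mm over their backs; the gripper's body (76 mm by 85 mm) begins 54 mm behind the grasp point. The pads swing forward as they close: fully open they stand 13 mm farther back than shut.
Start: joints at [-79.847, 14.817, 1.232, 76.415, 0, 81.257], TCP at [0.178, -0.52, 0.197] pointing down, gripper open.
Joint ranges: [-174.27, 174.27], [-52.1, 104.24], [-59.71, 78.15], [-110.17, 111.67], [-87.03, 83.33], [-180, 180]. Speed limits (degrees/s): [127.2, 127.2, 159.86, 180, 180, 180].

## Interface

Orientations are given as a 3x3 rotation matrix whose columns are the frame's x, y, z axes.
In Python, from cell import telemetry, capture, order gives the robot as it stands.
- The arm moves only by the tool jog_arm, never from a script. Its argument "moves" is a list of rows, each an object of numbers: "fingers": the opening, from -1 (shut) to 1 (fully open); "tx", "ty", "tz": the shift along the tool's x, y, z in cm; "wx", "wy", "wz": the turn, a rotation vector about the tool's x, y, z in degrees. A call has 1 to 20 rows; each row is the pose to reach, as a shift and turn from the pose commanded when the call began, along the tool's axes at that moment; what a row does not reach only later rows make up. A row lasts 1/8 s, in which the tool goes at most 62.5 mm and 10.7 degrees, less where a joint would pass 70% of its speed; a pose out of reach is approached as far as the arm can. A call with a gripper value outside its range is refused whole. The fingers move at their own pace and stop on an object; "grip_force" is the grip in N (left out, the last holds). Time passes only in rows, so rows that repeat a pose let the fingers close. It gives the time, the measured TCP pose, the force, the opening and the grip force at its end, in the units of the state.
- telemetry.read_state(): the state, without advancing time (a new reading comes with each control period).
- capture(name): name is "scene" or "top"; returns a dict with "color" (480x640x3 uint8, red, green, blue), "range_z" (480x640 float32, m along the optical axis (not along the pixel's ray), 0 where there is no reading), "fx", "fy", "cx", "cy" (pixels), "pose" (4x4, takes a point from camera to world coordinates). Camera axes: x right, y up, looking along -z (the intrinsics and any distortion apply to the point x, -y, -z); pixel columns grow to the right and rows downward; lengths in m; the calibration is good to about 2 mm. A picture is of the moment at which its call begins.
- order.sign_off(): hands the job in; it is judged then, once.
The state is a dict: "time_s": time; "joint_positions": joint angles; "joint_vel": joint speeds; "joint_efforts": joint torques, N m; "tool_pos": TCP position; "tcp_rot": TCP orientation; "force": force on the tool from outside, world axes, zero at the start; "torque": the same for the moment, N m; "gripper_width": opening from 0.0 (shut) to 1.0 (fully open); "grip_force": force on a finger pad.
Only numpy, scipy, OpenCV 4.12 (cv2) and the standard library are available. Lean on these libraries where they do the work, as an engineer would, in place of code of your own. Each camera call takes 0.05 s, during which the arm holds its last target. There are 200 camera calls.

## Working session

There is one attempt and no reset: what is moved stays moved. The work goes in short steps, Python scripts to look and compute and a tool call to move; the robot and the scene stay as the last step left them, time stands still between calls to the robot, and variables do not carry over. Pictures are saved under pics/ and viewed, at most 10 in all, crops included, and the job is handed in when it is done.

Besides the shell and the picture viewer there is one more tool, called after ">>>" by a JSON object that holds its "api" and its "payload". jog_arm: Moves the arm, as the interface text tells. Its arguments: {"type":"object","properties":{"moves":{"type":"array"},"grip_force":{"type":"number"}},"required":["moves"]}

```bash
mkdir -p pics; cat > h.py <<'E'
import numpy as np, cv2
from cell import telemetry, capture, order
def world(c):
    v,u=np.mgrid[0:480,0:640]; z=c["range_z"]
    P=np.stack([(u-c["cx"])/c["fx"]*z,-(v-c["cy"])/c["fy"]*z,-z,np.ones_like(z)],-1)
    W=P@np.array(c["pose"]).T
    W=W[...,:3]; W[z==0]=np.nan
    return W
E
python3 - <<'E'
from h import *
for n in ("scene","top"):
    c=capture(n); cv2.imwrite(f"pics/{n}0.png",c["color"][...,::-1]); np.savez(f"{n}0.npz",**c)
    print(n,[k for k in c],c["fx"],c["cx"],c["cy"],np.round(c["pose"],3).tolist())
E
```

```text
scene ['color', 'range_z', 'fx', 'fy', 'cx', 'cy', 'pose'] 536.4877227781415 316.6330193979839 242.69044481788467 [[0.635, -0.632, 0.445, 1.237], [0.773, 0.527, -0.354, -0.679], [-0.011, 0.569, 0.823, 1.498], [0.0, 0.0, 0.0, 1.0]]
top ['color', 'range_z', 'fx', 'fy', 'cx', 'cy', 'pose'] 580.6223202172456 325.0816028774095 244.63090086235263 [[0.019, 0.995, -0.096, 0.384], [-1.0, 0.017, -0.025, -0.115], [-0.023, 0.097, 0.995, 1.637], [0.0, 0.0, 0.0, 1.0]]
```

View pics/scene0.png

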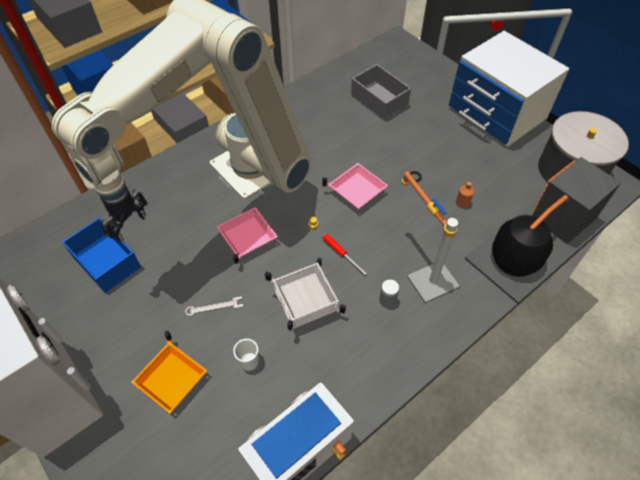

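View pics/top0.png

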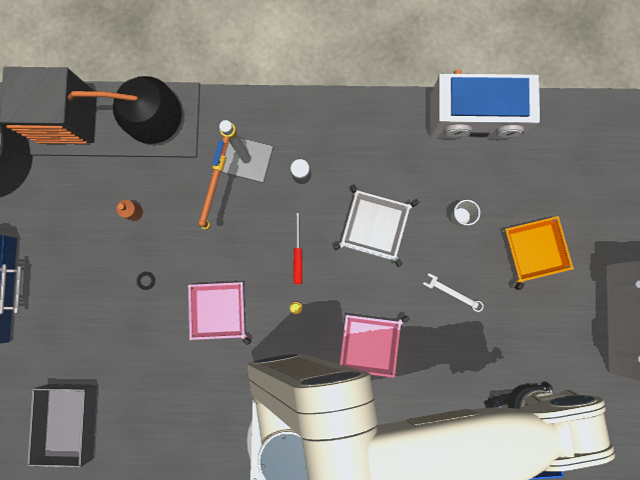

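The stack's steel tray is at top-view (375,225), with lugs near (353,188), (414,203), (397,262) and (337,246). The spout end of the pipe is near (204,225), and the post is near (227,128). In the scene view the stack is near (307,293) and the spout near (408,180).

```bash
python3 - <<'E'
from h import *
for n,lugs,win in (("top",[(353,188),(414,203),(397,262),(337,246)],(320,430,175,275)),("scene",[(268,276),(319,263),(342,309),(291,325)],(255,355,250,335))):
    c=dict(np.load(f"{n}0.npz")); W=world(c); g=c["color"].max(-1)
    for u,v in lugs:
        w=W[v-9:v+10,u-9:u+10]; m=(g[v-9:v+10,u-9:u+10]<60)&(w[...,2]>.02)
        p=w[m]; 
        if len(p): 
            t=p[p[:,2]>p[:,2].max()-.008]
            print(n,(u,v),len(p),"zmax",p[:,2].max().round(4),"top mean",t.mean(0).round(4),len(t))
    u0,u1,v0,v1=win
    w=W[v0:v1,u0:u1].reshape(-1,3);col=c["color"][v0:v1,u0:u1].reshape(-1,3)
    m=(w[:,2]>.085)&(w[:,2]<.105)&(col.min(1)>70); 
    r=cv2.minAreaRect((w[m,:2]*1000).astype(np.float32)); print(n,"rim",m.sum(),r, np.nanmedian(w[m,2]))
    fl=(w[:,2]>.06)&(w[:,2]<.078); print("floor",np.nanmedian(w[fl],axis=0),fl.sum())
# drain: high points
for n,win in (("top",(190,245,110,240)),("scene",(395,465,165,240))):
    c=dict(np.load(f"{n}0.npz")); W=world(c); u0,u1,v0,v1=win
    w=W[v0:v1,u0:u1].reshape(-1,3); col=cv2.cvtColor(c["color"],cv2.COLOR_RGB2HSV)[v0:v1,u0:u1].reshape(-1,3)
    m=(w[:,2]>.23)&(w[:,2]<.34)
    p=w[m]; h=col[m]
    print(n,m.sum(),p.min(0),p.max(0))
    for name,s in (("copper",(h[:,0]<14)&(h[:,1]>120)),("brass",(h[:,0]>=15)&(h[:,0]<32)&(h[:,1]>100)),("white",h[:,1]<40),):
        q=p[s]; print(name,len(q),q.min(0).round(3),q.max(0).round(3),q.mean(0).round(3))
    s=(h[:,0]<14)&(h[:,1]>120); q=p[s][:,:2]; l=cv2.fitLine(q.astype(np.float32),cv2.DIST_HUBER,0,.01,.01).ravel(); print(l)
    s=(h[:,0]>=15)&(h[:,0]<32)&(h[:,1]>100)
    d=p[s]; o=d[:,0].argsort(); print(d[o][::max(1,len(d)//25)].round(3).tolist())
E
python3 - <<'E'
import cv2
a=cv2.imread('pics/top0.png')[100:290,185:435]; b=cv2.imread('pics/scene0.png')[155:345,225:475]
cv2.imwrite('pics/crop0.png',cv2.hconcat([cv2.resize(a,None,fx=1.6,fy=3.0)[:0] if 0 else cv2.resize(a,(400,304)),cv2.resize(b,(400,304))]))
E
```

```text
top (353, 188) 15 zmax 0.075 top mean [ 0.6914 -0.1509  0.0707] 4
top (414, 203) 16 zmax 0.1127 top mean [ 0.6507 -0.3138  0.1108] 6
top (397, 262) 9 zmax 0.1263 top mean [ 0.4841 -0.2683  0.1229] 2
top (337, 246) 10 zmax 0.092 top mean [ 0.5316 -0.1107  0.088 ] 5
top rim 693 ((588.148681640625, -212.94459533691406), (191.6357879638672, 163.08348083496094), 78.41809844970703) 0.09263441295225316
floor [ 0.59200021 -0.21073049  0.06936645] 2235
scene (268, 276) 38 zmax 0.1319 top mean [ 0.4905 -0.2731  0.1273] 13
scene (319, 263) 16 zmax 0.0991 top mean [ 0.5342 -0.1115  0.0946] 7
scene (342, 309) 38 zmax 0.0819 top mean [ 0.6961 -0.1544  0.0758] 11
scene (291, 325) 34 zmax 0.1171 top mean [ 0.6543 -0.3177  0.1124] 11
scene rim 593 ((588.24853515625, -212.27920532226562), (191.34228515625, 177.15084838867188), 76.38919830322266) 0.09481561871374722
floor [ 0.59227559 -0.21094305  0.07135948] 1606
top 1075 [0.55255159 0.13726906 0.23035875] [0.80155523 0.21675479 0.32868838]
copper 441 [0.554 0.152 0.263] [0.768 0.217 0.319] [0.641 0.189 0.291]
brass 213 [0.553 0.138 0.249] [0.799 0.21
[... 1009 characters left out ...]
[0.8   0.177 0.331] [0.783 0.151 0.307]
[ 0.9725344  -0.23275924  0.6752146   0.178328  ]
[[0.548, 0.21, 0.252], [0.563, 0.198, 0.261], [0.566, 0.201, 0.25], [0.571, 0.212, 0.261], [0.683, 0.171, 0.29], [0.689, 0.171, 0.295], [0.693, 0.168, 0.292], [0.696, 0.168, 0.296], [0.7, 0.163, 0.285], [0.703, 0.163, 0.288], [0.706, 0.16, 0.289], [0.711, 0.164, 0.299], [0.714, 0.173, 0.3], [0.716, 0.163, 0.297], [0.719, 0.163, 0.299], [0.722, 0.155, 0.29], [0.723, 0.156, 0.295], [0.774, 0.147, 0.295], [0.778, 0.139, 0.291], [0.782, 0.139, 0.29], [0.786, 0.138, 0.277], [0.79, 0.136, 0.284], [0.793, 0.141, 0.296], [0.796, 0.147, 0.294], [0.799, 0.151, 0.298], [0.801, 0.151, 0.276], [0.802, 0.159, 0.299]]
```

View pics/crop0.png

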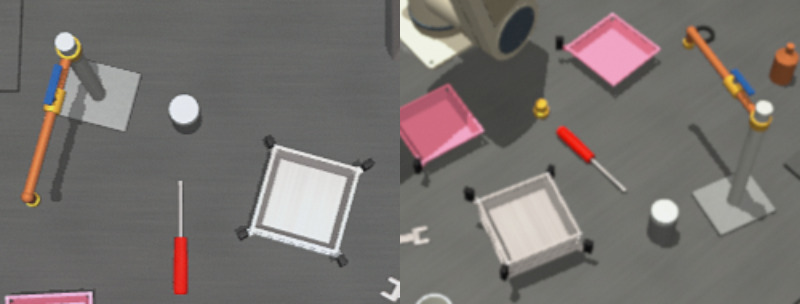

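The crop confirms the lug at the robot-side, right-hand corner (top-view (397,262)) is the highest. Its top measures about 0.127 m against 0.1265 m expected. Next I work out the tool deltas.

```bash
cat >> h.py <<'E'
from scipy.spatial.transform import Rotation as R
YAW=np.radians(30); TX=np.array([np.cos(YAW),np.sin(YAW),0]); C=np.array([.592,-.212,0])
SP=np.array([.562,.205,.245])
def go(p,Rt=None):
    s=telemetry.read_state(); R0=np.array(s["tcp_rot"]); d=R0.T@(np.array(p)-s["tool_pos"])*100
    w=np.zeros(3) if Rt is None else np.degrees(R.from_matrix(R0.T@Rt).as_rotvec())
    print("t cm",d.round(2),"w",w.round(2))
E
python3 - <<'E'
from h import *
s=telemetry.read_state(); print({k:np.round(v,3).tolist() for k,v in s.items()})
TY=np.array([-TX[1],TX[0],0])
g=C-.120*TX
for sg in (1,-1):
    Rt=np.column_stack([sg*TX,-sg*TY,[0,0,-1]])
    for z in (.26,.16,.0935): go(g+[0,0,z],Rt)
E
```

```text
{'time_s': 0.1, 'joint_positions': [-79.848, 14.847, 1.192, 76.414, -0.001, 81.257], 'joint_vel': [-0.095, 0.031, -0.023, -0.029, -0.111, 0.088], 'joint_efforts': [0.004, -55.669, 34.507, 0.012, -0.0, -0.0], 'tool_pos': [0.178, -0.52, 0.196], 'tcp_rot': [[0.946, 0.324, -0.0], [0.324, -0.946, 0.001], [0.0, -0.001, -1.0]], 'force': [-0.303, 0.616, -0.604], 'torque': [0.019, -0.021, -0.006], 'grip_force': 0.0, 'gripper_width': 1.002}
t cm [ 37.37 -13.44  -6.34] w [ -0.07  -0.02 -11.1 ]
t cm [ 37.36 -13.43   3.66] w [ -0.07  -0.02 -11.1 ]
t cm [ 37.36 -13.42  10.31] w [ -0.07  -0.02 -11.1 ]
t cm [ 37.37 -13.44  -6.34] w [-2.000e-02  1.000e-01  1.689e+02]
t cm [ 37.36 -13.43   3.66] w [-2.000e-02  1.000e-01  1.689e+02]
t cm [ 37.36 -13.42  10.31] w [-2.000e-02  1.000e-01  1.689e+02]
```

>>> {"api": "jog_arm", "payload": {"moves": [{"tz": -4,"fingers": 0},{"tz": -6.3,"tx": 4,"ty": -1.4,"fingers": 0},{"tx": 9,"ty": -3.2,"tz": -6.3,"wz": -3},{"tx": 15,"ty": -5.4,"tz": -6.3,"wz": -6},{"tx": 21,"ty": -7.5,"tz": -6.3,"wz": -9},{"tx": 27,"ty": -9.7,"tz": -6.3,"wz": -11.1},{"tx": 33,"ty": -11.9,"tz": -6.3,"wz": -11.1},{"tx": 37.4,"ty": -13.4,"tz": -6.3,"wz": -11.1},{"tx": 37.4,"ty": -13.4,"tz": -1,"wz": -11.1},{"tx": 37.4,"ty": -13.4,"tz": 3.6,"wz": -11.1},{"tx": 37.4,"ty": -13.4,"tz": 3.6,"wz": -11.1},{"tx": 37.4,"ty": -13.4,"tz": 3.6,"wz": -11.1}]}}

```text
validation failed for argument at $.mo...
```

```bash
python3 - <<'E'
from h import *
s=telemetry.read_state(); print(np.round(s["joint_positions"],1),s["gripper_width"],np.round(s["force"],2))
TY=np.array([-TX[1],TX[0],0]); go(C-.120*TX+[0,0,.0935],np.column_stack([TX,-TY,[0,0,-1]]))
c=capture("scene"); a=c["color"][200:350,200:400,::-1]; cv2.imwrite("pics/s1.png",cv2.resize(a,(800,600),interpolation=cv2.INTER_CUBIC))
E
```

```text
[-79.8  14.8   1.2  76.4  -0.   81.3] 1.0020868620728973 [-0.3   0.62 -0.6 ]
t cm [ 37.36 -13.42  10.31] w [ -0.07  -0.02 -11.1 ]
```

View pics/s1.png

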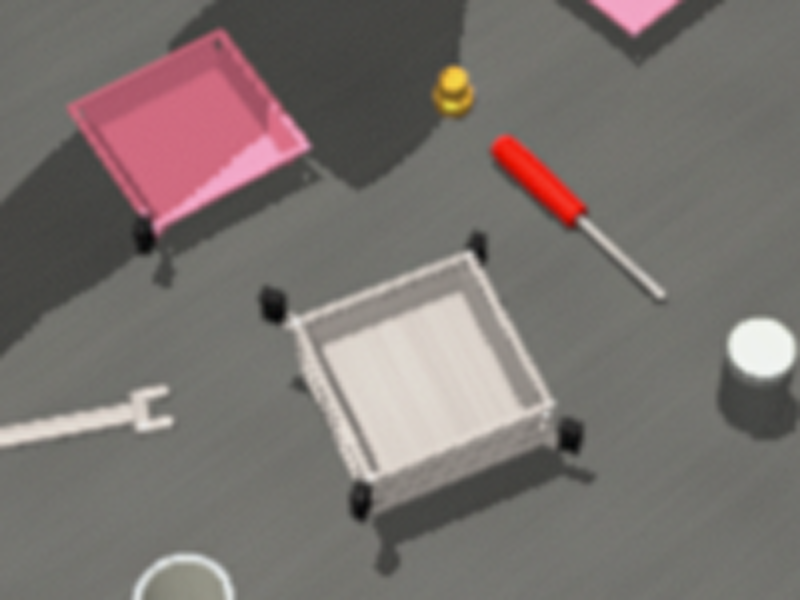

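The move was refused, so the arm has not moved. The crop shows the top lug at (273,303), clear on both sides. Rows probably need every field, so I'll fill them all in.

>>> {"api": "jog_arm", "payload": {"moves": [{"fingers": 0,"tx": 0,"ty": 0,"tz": -4,"wx": 0,"wy": 0,"wz": 0},{"fingers": 0,"tx": 4,"ty": -1.4,"tz": -6.3,"wx": 0,"wy": 0,"wz": 0},{"fingers": 0,"tx": 9,"ty": -3.2,"tz": -6.3,"wx": 0,"wy": 0,"wz": -3},{"fingers": 0,"tx": 15,"ty": -5.4,"tz": -6.3,"wx": 0,"wy": 0,"wz": -6},{"fingers": 0,"tx": 21,"ty": -7.5,"tz": -6.3,"wx": 0,"wy": 0,"wz": -9},{"fingers": 0,"tx": 27,"ty": -9.7,"tz": -6.3,"wx": 0,"wy": 0,"wz": -11.1},{"fingers": 0,"tx": 33,"ty": -11.9,"tz": -6.3,"wx": 0,"wy": 0,"wz": -11.1},{"fingers": 0,"tx": 37.4,"ty": -13.4,"tz": -6.3,"wx": 0,"wy": 0,"wz": -11.1},{"fingers": 0,"tx": 37.4,"ty": -13.4,"tz": -6.3,"wx": 0,"wy": 0,"wz": -11.1},{"fingers": 0,"tx": 37.4,"ty": -13.4,"tz": -1,"wx": 0,"wy": 0,"wz": -11.1},{"fingers": 0,"tx": 37.4,"ty": -13.4,"tz": 3.6,"wx": 0,"wy": 0,"wz": -11.1},{"fingers": 0,"tx": 37.4,"ty": -13.4,"tz": 3.6,"wx": 0,"wy": 0,"wz": -11.1},{"fingers": 0,"tx": 37.4,"ty": -13.4,"tz": 3.6,"wx": 0,"wy": 0,"wz": -11.1}]}}

```text
time_s: 1.78
tool_pos: [0.4889, -0.2734, 0.1628]
tcp_rot: [[0.866, 0.499, 0.001], [0.499, -0.866, -0.001], [0.001, 0.002, -1.0]]
force: [0.5, -0.3, 0.4]
gripper_width: 0.498
grip_force: 0.0
```

```bash
python3 - <<'E'
from h import *
s=telemetry.read_state(); print(np.round(s["joint_positions"],1),s["gripper_width"],np.round(s["force"],2))
TY=np.array([-TX[1],TX[0],0]); go(C-.120*TX+[0,0,.0935],np.column_stack([TX,-TY,[0,0,-1]]))
c=capture("scene"); a=c["color"][200:350,200:400,::-1]; cv2.imwrite("pics/s2.png",cv2.resize(a,(800,600),interpolation=cv2.INTER_CUBIC))
E
```

```text
[-37.8  16.4  -1.6  71.9  -0.  112.2] 0.49833327014688783 [ 0.51 -0.25  0.45]
t cm [-0.   -0.17  6.93] w [ 0.1  -0.04 -0.04]
```

View pics/s2.png

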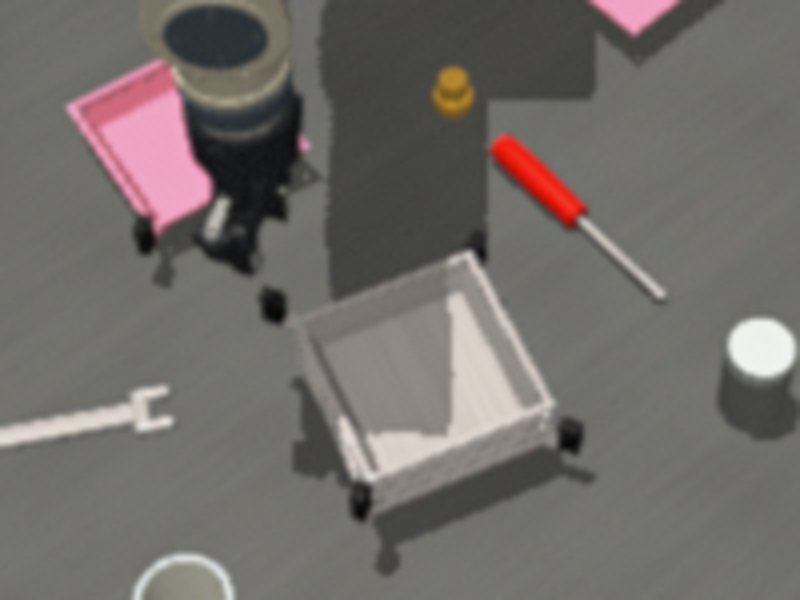

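The gripper's tips (crop (235,260)) are just behind and above the lug at (273,303), as expected at this height. I descend and close.

>>> {"api": "jog_arm", "payload": {"moves": [{"fingers": 0,"tx": 0,"ty": -0.15,"tz": 3,"wx": 0,"wy": 0,"wz": 0},{"fingers": 0,"tx": 0,"ty": -0.15,"tz": 5,"wx": 0,"wy": 0,"wz": 0},{"fingers": 0,"tx": 0,"ty": -0.15,"tz": 6.2,"wx": 0,"wy": 0,"wz": 0},{"fingers": 0,"tx": 0,"ty": -0.15,"tz": 6.9,"wx": 0,"wy": 0,"wz": 0},{"fingers": 0,"tx": 0,"ty": -0.15,"tz": 6.9,"wx": 0,"wy": 0,"wz": 0},{"fingers": 0,"tx": 0,"ty": -0.15,"tz": 6.9,"wx": 0,"wy": 0,"wz": 0},{"fingers": -1,"tx": 0,"ty": -0.15,"tz": 6.9,"wx": 0,"wy": 0,"wz": 0},{"fingers": -1,"tx": 0,"ty": -0.15,"tz": 6.9,"wx": 0,"wy": 0,"wz": 0},{"fingers": -1,"tx": 0,"ty": -0.15,"tz": 6.9,"wx": 0,"wy": 0,"wz": 0},{"fingers": -1,"tx": 0,"ty": -0.15,"tz": 6.9,"wx": 0,"wy": 0,"wz": 0},{"fingers": -1,"tx": 0,"ty": -0.15,"tz": 6.9,"wx": 0,"wy": 0,"wz": 0},{"fingers": -1,"tx": 0,"ty": -0.15,"tz": 6.9,"wx": 0,"wy": 0,"wz": 0}], "grip_force": 90}}

```text
time_s: 3.32
tool_pos: [0.4878, -0.2712, 0.0919]
tcp_rot: [[0.866, 0.5, -0.0], [0.5, -0.866, 0.0], [-0.0, -0.0, -1.0]]
force: [1.1, 0.0, 0.1]
gripper_width: 0.0
grip_force: 0.0
```

```bash
python3 - <<'E'
from h import *
s=telemetry.read_state(); print({k:np.round(v,3).tolist() for k,v in s.items()})
c=capture("scene"); a=c["color"][200:350,200:400,::-1]; cv2.imwrite("pics/s3.png",cv2.resize(a,(800,600),interpolation=cv2.INTER_CUBIC))
# pivot plan: far foot
P=C+.064*TX+[0,0,.0525]; r0=np.array(s["tool_pos"])-P; TY=np.array([-TX[1],TX[0],0])
R0=np.array(s["tcp_rot"])
for th in (2,4,6,8,10,12):
    q=R.from_rotvec(np.radians(th)*TY).as_matrix(); 
    d=R0.T@(q@r0-r0)*100; w=np.degrees(R.from_matrix(R0.T@q@R0).as_rotvec()); print(th,d.round(2),w.round(2))
E
```

```text
{'time_s': 3.325, 'joint_positions': [-37.684, 18.499, -9.221, 62.287, -0.002, 112.321], 'joint_vel': [-0.079, -0.066, -0.05, -0.065, 0.091, 0.019], 'joint_efforts': [0.003, -58.18, 32.047, 0.002, 0.0, 0.0], 'tool_pos': [0.488, -0.271, 0.092], 'tcp_rot': [[0.866, 0.5, -0.0], [0.5, -0.866, 0.0], [-0.0, -0.0, -1.0]], 'force': [1.147, 0.042, 0.146], 'torque': [-0.038, -0.004, -0.019], 'grip_force': 0.0, 'gripper_width': 0.0}
2 [ 0.15 -0.   -0.64] [-0. -2.  0.]
4 [ 0.32 -0.   -1.27] [-0. -4.  0.]
6 [ 0.51 -0.   -1.9 ] [-0. -6.  0.]
8 [ 0.73 -0.   -2.52] [-0. -8.  0.]
10 [ 0.96 -0.   -3.13] [ -0. -10.   0.]
12 [ 1.22 -0.   -3.74] [ -0. -12.   0.]
```

View pics/s3.png

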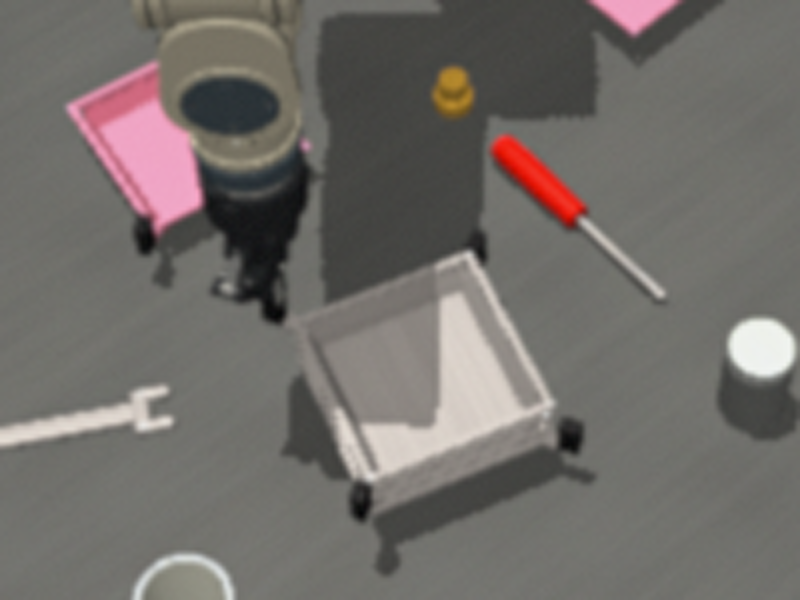

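The fingers shut on nothing. The lug is still at crop (273,303) and the gripper sits just left of it, at about (240,290). I'll check camera and arm agreement.

```bash
python3 - <<'E'
from h import *
def proj(c,p):
    q=np.linalg.inv(np.array(c["pose"]))@np.r_[p,1]; return np.array([c["cx"]+c["fx"]*q[0]/-q[2],c["cy"]-c["fy"]*q[1]/-q[2]]),-q[2]
c=capture("scene"); W=world(c); ct=capture("top")
for n,p in (("tcp",[.4878,-.2712,.092]),("lugtop",[.489,-.2715,.1265]),("tray floor ctr",[.592,-.212,.07]),("rimcorner",[.592-.106*.866,-.212-.053,.0955])): print(n,proj(c,p),(proj(c,p)[0]-200)*4 - [0,0],proj(ct,p)[0])
print("lug px",W[274:280,265:272].round(3)[::2,::2].tolist())
print("grip px",W[270:276,252:264:3].round(3)[::2].tolist())
a=c["color"][250:300,235:310,::-1]; a=cv2.resize(a,(750,500),interpolation=cv2.INTER_CUBIC); cv2.imwrite("pics/s4.png",a)
E
```

```text
tcp (array([268.58846789, 279.11446104]), np.float64(1.634106819991663)) [274.35387154 316.45784416] [397.91347206 262.86769737]
lugtop (array([267.77559773, 273.52313984]), np.float64(1.6050875954335104)) [271.1023909  294.09255936] [399.38063585 261.53923483]
tray floor ctr (array([305.34702917, 294.82596425]), np.float64(1.6268289878713382)) [421.38811668 379.30385701] [375.49724402 224.71669512]
rimcorner (array([272.5669821 , 280.10348008]), np.float64(1.6279070230955892)) [290.26792841 320.4139203 ] [395.73766723 258.07600707]
lug px [[[0.512, -0.293, 0.175], [0.499, -0.28, 0.146], [0.499, -0.273, 0.137], [0.429, -0.228, 0.002]], [[0.482, -0.278, 0.111], [0.494, -0.278, 0.125], [0.494, -0.271, 0.119], [0.492, -0.264, 0.108]], [[0.485, -0.281, 0.105], [0.487, -0.276, 0.103], [0.495, -0.273, 0.111], [0.494, -0.266, 0.101]]]
grip px [[[0.378, -0.267, 0.003], [0.512, -0.322, 0.227], [0.517, -0.315, 0.226], [0.517, -0.306, 0.217]], [[0.506, -0.329, 0.216], [0.511, -0.323, 0.217], [0.522, -0.319, 0.226], [0.525, -0.311, 0.221]], [[0.389, -0.275, 0.002], [0.396, -0.268, 0.003], [0.521, -0.32, 0.215], [0.527, -0.313, 0.215]]]
```

View pics/s4.png

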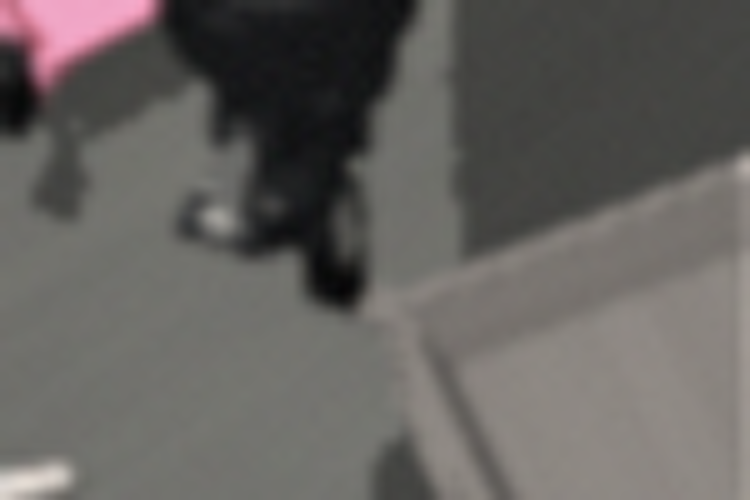

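```bash
cat > d.py <<'E'
from h import *
for n in ("scene","top"):
    c=capture(n); b=dict(np.load(f"{n}0.npz")); W=world(c)
    m=(np.abs(c["range_z"]-b["range_z"])>.012)&(W[...,2]<.2)&(W[...,2]>.02)&(np.linalg.norm(W[...,:2]-[.488,-.271],axis=-1)<.1)
    p=W[m]; o=p[:,2].argsort(); s=telemetry.read_state(); R0=np.array(s["tcp_rot"])
    q=((p-s["tool_pos"])@R0*1000).round(0).astype(int)   # tool frame mm
    print(n,len(p)); print(q[o][:45].tolist())
E
python3 d.py
```

```text
scene 121
[[30, 16, 53], [70, 27, 29], [78, -9, 28], [83, -32, 25], [82, -1, 25], [53, -24, 24], [76, -23, 22], [83, 49, 21], [51, 36, 19], [83, 10, 18], [74, -38, 17], [83, 40, 16], [45, -19, 15], [74, 19, 15], [30, -8, 13], [79, -52, 11], [42, 12, 9], [70, -50, 8], [48, -22, 6], [48, 32, 4], [78, -45, 1], [71, -38, 0], [74, -48, -4], [38, 24, -8], [10, 1, -14], [9, -7, -41], [11, -2, -44], [7, 11, -45], [5, 6, -48], [9, 7, -51], [8, 4, -52], [11, -5, -52], [11, 3, -52], [6, 14, -55], [7, 8, -57], [10, -8, -57], [5, 12, -57], [12, 4, -59], [6, 6, -60], [9, -2, -60], [12, -3, -61], [11, 2, -63], [10, 7, -63], [9, 4, -64], [6, 13, -65]]
top 12
[[82, -44, 26], [93, 31, 26], [58, -1, 24], [83, 9, 19], [74, 19, 17], [84, -28, 16], [81, 11, 14], [50, 0, 14], [97, 4, 8], [80, -49, 7], [77, -57, 1], [48, -34, -10]]
```

>>> {"api": "jog_arm", "payload": {"moves": [{"fingers": 0,"tx": 0,"ty": 0,"tz": 0,"wx": 0,"wy": 0,"wz": 0},{"fingers": 0.3,"tx": 0,"ty": 0,"tz": 0,"wx": 0,"wy": 0,"wz": 0},{"fingers": 0.3,"tx": 0,"ty": 0,"tz": 0,"wx": 0,"wy": 0,"wz": 0},{"fingers": 0.3,"tx": 0,"ty": 0,"tz": 0,"wx": 0,"wy": 0,"wz": 0}]}}

```text
time_s: 4.08
tool_pos: [0.4878, -0.2712, 0.092]
tcp_rot: [[0.866, 0.5, -0.0], [0.5, -0.866, 0.0], [-0.0, -0.0, -1.0]]
force: [0.2, 1.0, 0.3]
gripper_width: 0.654
grip_force: 0.0
```

```bash
python3 d.py; python3 - <<'E'
from h import *
c=capture("scene");a=c["color"][240:300,225:305,::-1]; a=cv2.resize(a,(800,600),interpolation=cv2.INTER_NEAREST); cv2.imwrite("pics/s5.png",a)
E
```

```text
scene 155
[[75, 65, 36], [92, -17, 27], [75, -26, 26], [60, 18, 26], [88, -18, 25], [28, -5, 20], [74, 3, 17], [83, 40, 17], [93, 16, 14], [70, 17, 14], [41, -20, 14], [44, -21, 13], [79, -60, 12], [50, 0, 11], [72, -53, 11], [76, 61, 3], [49, -20, 2], [36, 20, 0], [0, 4, -2], [5, -30, -38], [-5, -30, -38], [8, -31, -39], [2, -30, -43], [0, -28, -44], [4, 34, -44], [-7, -29, -45], [8, -31, -45], [10, 32, -45], [6, 38, -47], [8, 34, -47], [-1, -29, -48], [7, -27, -49], [-7, -30, -49], [8, 28, -50], [12, -32, -50], [8, 33, -52], [11, 33, -52], [4, 39, -53], [5, 35, -53], [-2, -25, -53], [3, -30, -53], [2, 41, -54], [5, -27, -55], [1, -28, -56], [2, -32, -56]]
top 11
[[69, -56, 46], [58, 12, 35], [84, -36, 28], [82, -44, 28], [65, -31, 24], [67, -24, 24], [58, -2, 21], [79, -24, 15], [71, -38, 11], [76, 63, 6], [73, 53, -8]]
```

View pics/s5.png

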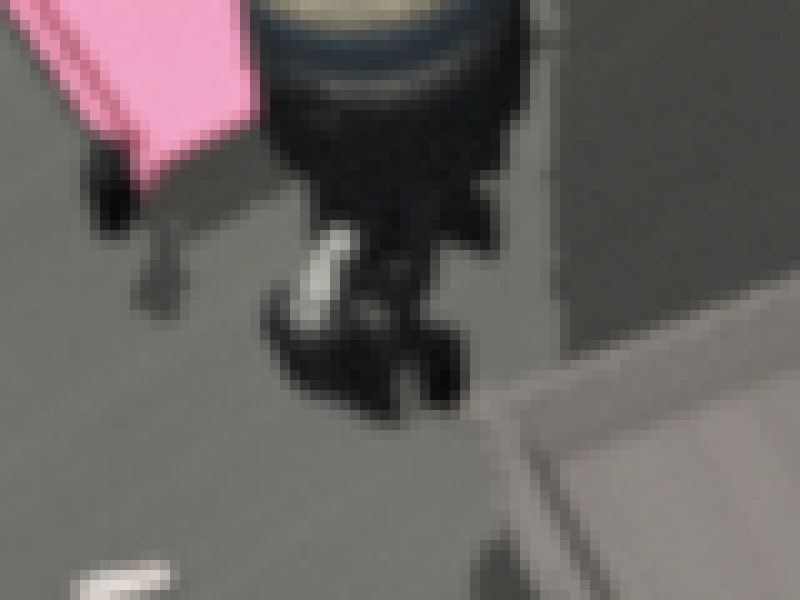

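The depth readings show the fingertips are about 36 mm higher than the reported TCP, so the fingers shut just above the lug. In the last crop the lug is at (440,370) and the near finger at (385,400). There is free space below, so I lower another 3.5 cm and retry.

>>> {"api": "jog_arm", "payload": {"moves": [{"fingers": 0.3,"tx": 0,"ty": 0,"tz": 1,"wx": 0,"wy": 0,"wz": 0},{"fingers": 0.3,"tx": 0,"ty": 0,"tz": 2,"wx": 0,"wy": 0,"wz": 0},{"fingers": 0.3,"tx": 0,"ty": 0,"tz": 2.8,"wx": 0,"wy": 0,"wz": 0},{"fingers": 0.3,"tx": 0,"ty": 0,"tz": 3.5,"wx": 0,"wy": 0,"wz": 0},{"fingers": 0.3,"tx": 0,"ty": 0,"tz": 3.5,"wx": 0,"wy": 0,"wz": 0},{"fingers": -1,"tx": 0,"ty": 0,"tz": 3.5,"wx": 0,"wy": 0,"wz": 0},{"fingers": -1,"tx": 0,"ty": 0,"tz": 3.5,"wx": 0,"wy": 0,"wz": 0},{"fingers": -1,"tx": 0,"ty": 0,"tz": 3.5,"wx": 0,"wy": 0,"wz": 0},{"fingers": -1,"tx": 0,"ty": 0,"tz": 3.5,"wx": 0,"wy": 0,"wz": 0},{"fingers": -1,"tx": 0,"ty": 0,"tz": 3.5,"wx": 0,"wy": 0,"wz": 0},{"fingers": -1,"tx": 0,"ty": 0,"tz": 3.5,"wx": 0,"wy": 0,"wz": 0}], "grip_force": 90}}

```text
time_s: 5.6
tool_pos: [0.4879, -0.2713, 0.0571]
tcp_rot: [[0.866, 0.5, 0.0], [0.5, -0.866, -0.0], [0.0, 0.0, -1.0]]
force: [-0.4, -0.1, 1.9]
gripper_width: 0.123
grip_force: 87.6
```

```bash
python3 - <<'E'
from h import *
s=telemetry.read_state(); print({k:np.round(v,3).tolist() for k,v in s.items()})
c=capture("scene"); a=c["color"][200:350,200:400,::-1]; cv2.imwrite("pics/s6.png",cv2.resize(a,(800,600),interpolation=cv2.INTER_CUBIC))
E
python3 d.py
```

```text
{'time_s': 5.6, 'joint_positions': [-37.687, 19.991, -12.475, 57.512, -0.001, 112.322], 'joint_vel': [0.043, 0.009, -0.023, 0.057, 0.038, 0.077], 'joint_efforts': [0.217, -57.569, 29.977, -0.011, -0.045, -0.044], 'tool_pos': [0.488, -0.271, 0.057], 'tcp_rot': [[0.866, 0.5, 0.0], [0.5, -0.866, -0.0], [0.0, 0.0, -1.0]], 'force': [-0.426, -0.121, 1.895], 'torque': [0.033, -0.002, -0.038], 'grip_force': 87.576, 'gripper_width': 0.123}
scene 245
[[79, 40, -3], [76, -23, -14], [32, 21, -16], [74, 2, -17], [40, 23, -18], [78, -53, -21], [84, -39, -22], [36, 20, -23], [42, 11, -24], [67, -31, -25], [69, -51, -26], [71, -31, -28], [56, 38, -28], [48, -22, -29], [70, -41, -29], [42, 25, -34], [33, -20, -35], [77, 63, -35], [31, 7, -35], [21, 0, -36], [10, 4, -36], [37, 21, -37], [12, -7, -38], [7, 11, -40], [28, 7, -40], [4, 13, -41], [9, -7, -42], [34, -19, -43], [11, -10, -44], [7, 10, -44], [10, -13, -45], [11, 13, -46], [11, 11, -47], [9, -7, -48], [5, 13, -48], [1, 20, -50], [5, 20, -53], [5, 18, -55], [9, -9, -56], [5, 11, -57], [7, -7, -57], [11, -5, -59], [7, 16, -59], [9, -3, -60], [9, 13, -61]]
top 15
[[38, -23, 10], [75, 31, -2], [85, 24, -4], [93, 32, -5], [82, -44, -6], [58, -1, -6], [78, 14, -7], [67, -24, -10], [76, -47, -15], [83, 9, -16], [90, -21, -18], [40, -28, -20], [97, 10, -21], [77, -57, -29], [51, -38, -38]]
```

View pics/s6.png

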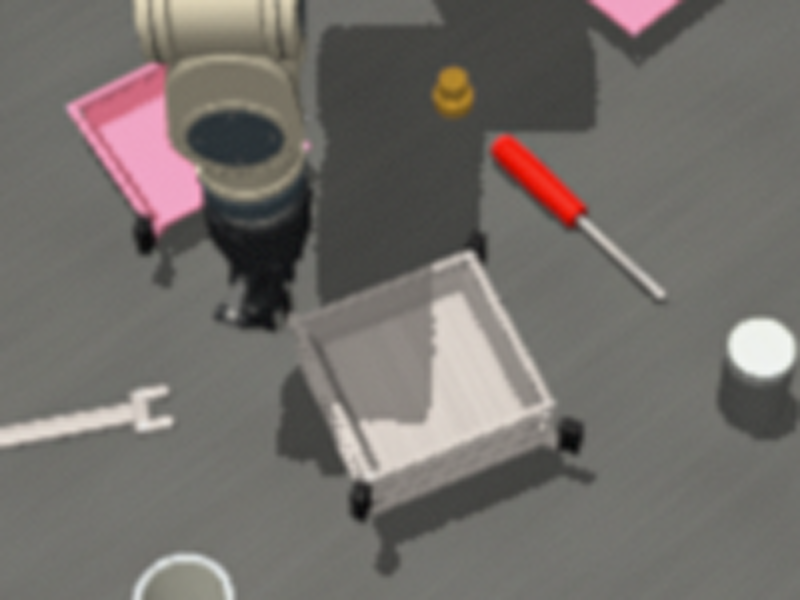

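Gripped: the opening is about 11 mm at 88 N, with the fingers around the lug near crop (265,310). Now I pivot the first 4° about the far foot.

>>> {"api": "jog_arm", "payload": {"moves": [{"fingers": -1,"tx": 0.02,"ty": 0,"tz": -0.32,"wx": 0,"wy": -1,"wz": 0},{"fingers": -1,"tx": 0.03,"ty": 0,"tz": -0.64,"wx": 0,"wy": -2,"wz": 0},{"fingers": -1,"tx": 0.05,"ty": 0,"tz": -0.96,"wx": 0,"wy": -3,"wz": 0},{"fingers": -1,"tx": 0.08,"ty": 0,"tz": -1.28,"wx": 0,"wy": -4,"wz": 0},{"fingers": -1,"tx": 0.08,"ty": 0,"tz": -1.28,"wx": 0,"wy": -4,"wz": 0},{"fingers": -1,"tx": 0.08,"ty": 0,"tz": -1.28,"wx": 0,"wy": -4,"wz": 0}], "grip_force": 110}}

```text
time_s: 6.5
tool_pos: [0.4886, -0.2708, 0.0699]
tcp_rot: [[0.864, 0.5, -0.06], [0.499, -0.866, -0.035], [-0.07, 0.0, -0.998]]
force: [0.2, -0.7, 1.3]
gripper_width: 0.122
grip_force: 107.5
```

```bash
cat > m.py <<'E'
from h import *
# rim & lower-lug measurement in tray frame from both views
s=telemetry.read_state(); print("F",np.round(s["force"],2),"T",np.round(s["torque"],2),"grip",s["grip_force"],s["gripper_width"],np.round(s["tool_pos"],4),s["time_s"])
TY=np.array([-TX[1],TX[0],0])
for n in ("scene","top"):
    c=capture(n); W=world(c); hsv=cv2.cvtColor(c["color"],cv2.COLOR_RGB2HSV)
    L=np.stack([(W-C)@TX,(W-C)@TY,W[...,2]],-1)*1000
    m=(np.abs(L[...,0])+np.abs(L[...,1])<75)&(hsv[...,2]>60)&(L[...,2]>40)   # floor region
    p=L[m]
    A=np.c_[p[:,:2],np.ones(len(p))]
    k=np.ones(len(p),bool)
    for _ in range(4):
        f=np.linalg.lstsq(A[k],p[k,2],rcond=None)[0]; r=p[:,2]-A@f; k=np.abs(r)<max(4,2*np.median(np.abs(r)))
    print(n,"floor plane: tilt x,y deg",np.degrees(np.arctan(f[:2])).round(2),"z0",f[2].round(1),"=> foot lug/far z",[ (f[2]-17.5+f[0]*x).round(1) for x in (-64,64)],k.sum())
    for nm,x,y,z in (("lug+x",119,0,60),("lug+y",0,119,77),("lug-y",0,-119,94)):
        mm=(np.hypot(L[...,0]-x,L[...,1]-y)<22)&(hsv[...,2]<60)&(L[...,2]>z-40)
        q=L[mm]; print("  ",nm,len(q),q.mean(0).round(1) if len(q) else None)
E
python3 m.py
```

```text
F [ 0.15 -0.68  1.28] T [-0.11 -0.07  0.01] grip 107.53336429595947 0.12200943631576137 [ 0.4886 -0.2708  0.0699] 6.5
scene floor plane: tilt x,y deg [-76.77 -34.13] z0 155.2 => foot lug/far z [np.float64(409.9), np.float64(-134.4)] 1388
   lug+x 38 [119.3  -3.1  63.6]
   lug+y 20 [  0.7 122.4  87. ]
   lug-y 34 [   0.8 -123.2   99.8]
top floor plane: tilt x,y deg [-4.04 -0.18] z0 73.2 => foot lug/far z [np.float64(60.2), np.float64(51.2)] 1219
   lug+x 27 [118.7   3.5  65. ]
   lug+y 18 [ -2.4 121.3  83. ]
   lug-y 22 [  -0.5 -114.8  100.6]
```

Forces are tiny; the tilt is 4° with the far foot down. Continuing to 9°.

>>> {"api": "jog_arm", "payload": {"moves": [{"fingers": -1,"tx": 0.02,"ty": 0,"tz": -0.32,"wx": 0,"wy": -1,"wz": 0},{"fingers": -1,"tx": 0.03,"ty": 0,"tz": -0.64,"wx": 0,"wy": -2,"wz": 0},{"fingers": -1,"tx": 0.05,"ty": 0,"tz": -0.96,"wx": 0,"wy": -3,"wz": 0},{"fingers": -1,"tx": 0.08,"ty": 0,"tz": -1.28,"wx": 0,"wy": -4,"wz": 0},{"fingers": -1,"tx": 0.11,"ty": 0,"tz": -1.6,"wx": 0,"wy": -5,"wz": 0},{"fingers": -1,"tx": 0.11,"ty": 0,"tz": -1.6,"wx": 0,"wy": -5,"wz": 0},{"fingers": -1,"tx": 0.11,"ty": 0,"tz": -1.6,"wx": 0,"wy": -5,"wz": 0}]}}

```text
time_s: 7.48
tool_pos: [0.4904, -0.2697, 0.0857]
tcp_rot: [[0.855, 0.5, -0.135], [0.494, -0.866, -0.078], [-0.156, 0.0, -0.988]]
force: [-1.5, -2.1, 1.1]
gripper_width: 0.123
grip_force: 107.4
```

```bash
python3 m.py
```

```text
F [-1.47 -2.13  1.11] T [-0.32  0.17 -0.05] grip 107.44284510612488 0.12306306931969735 [ 0.4904 -0.2697  0.0857] 7.475
scene floor plane: tilt x,y deg [-79.97 -64.54] z0 270.3 => foot lug/far z [np.float64(614.7), np.float64(-109.0)] 1743
   lug+x 39 [119.8  -3.1  63.2]
   lug+y 17 [  0.2 122.   89.7]
   lug-y 34 [   1.4 -123.5  100.6]
top floor plane: tilt x,y deg [-79.91 -69.5 ] z0 297.2 => foot lug/far z [np.float64(639.4), np.float64(-79.9)] 1369
   lug+x 26 [120.    3.7  65.3]
   lug+y 31 [ -0.8 121.7  86.7]
   lug-y 0 None
```

```bash
sed -i 's/&(L\[...,2\]>40)   #/\&(L[...,2]>40)\&(L[...,2]<ZM)\&(L[...,0]>-55)   #/; s/^TY=/import sys; ZM=float(sys.argv[1])\nTY=/' m.py; python3 m.py 95
```

```text
F [-2.25 -1.77  0.87] T [-0.33  0.18 -0.06] grip 107.44265913963318 0.12601048837099238 [ 0.4903 -0.2697  0.0857] 7.575
scene floor plane: tilt x,y deg [-8.47  0.02] z0 81.4 => foot lug/far z [np.float64(73.4), np.float64(54.3)] 870
   lug+x 38 [120.   -3.1  63.6]
   lug+y 17 [  0.2 122.   89.7]
   lug-y 34 [   1.3 -123.4  100.4]
top floor plane: tilt x,y deg [-8.97 -0.12] z0 79.2 => foot lug/far z [np.float64(71.8), np.float64(51.6)] 644
   lug+x 25 [120.8   3.3  65.6]
   lug+y 31 [ -0.8 121.7  86.2]
   lug-y 0 None
```

Step 1 is met: the lug foot is about 72 mm up and the far foot about 52 mm. Now I tilt a little more, then lift slowly straight up.

>>> {"api": "jog_arm", "payload": {"moves": [{"fingers": -1,"tx": 0.02,"ty": 0,"tz": -0.32,"wx": 0,"wy": -1,"wz": 0},{"fingers": -1,"tx": 0.03,"ty": 0,"tz": -0.64,"wx": 0,"wy": -2,"wz": 0},{"fingers": -1,"tx": -0.01,"ty": 0,"tz": -0.89,"wx": 0,"wy": -2,"wz": 0},{"fingers": -1,"tx": -0.05,"ty": 0,"tz": -1.13,"wx": 0,"wy": -2,"wz": 0},{"fingers": -1,"tx": -0.09,"ty": 0,"tz": -1.38,"wx": 0,"wy": -2,"wz": 0},{"fingers": -1,"tx": -0.13,"ty": 0,"tz": -1.63,"wx": 0,"wy": -2,"wz": 0},{"fingers": -1,"tx": -0.2,"ty": 0,"tz": -2.1,"wx": 0,"wy": -2,"wz": 0},{"fingers": -1,"tx": -0.28,"ty": 0,"tz": -2.6,"wx": 0,"wy": -2,"wz": 0},{"fingers": -1,"tx": -0.44,"ty": 0,"tz": -3.6,"wx": 0,"wy": -2,"wz": 0},{"fingers": -1,"tx": -0.6,"ty": 0,"tz": -4.6,"wx": 0,"wy": -2,"wz": 0},{"fingers": -1,"tx": -0.75,"ty": 0,"tz": -5.6,"wx": 0,"wy": -2,"wz": 0},{"fingers": -1,"tx": -0.91,"ty": 0,"tz": -6.6,"wx": 0,"wy": -2,"wz": 0},{"fingers": -1,"tx": -0.91,"ty": 0,"tz": -6.6,"wx": 0,"wy": -2,"wz": 0},{"fingers": -1,"tx": -0.91,"ty": 0,"tz": -6.6,"wx": 0,"wy": -2,"wz": 0}]}}

```text
time_s: 9.43
tool_pos: [0.4915, -0.2689, 0.152]
tcp_rot: [[0.85, 0.5, -0.166], [0.491, -0.866, -0.095], [-0.191, -0.0, -0.982]]
force: [1.0, -0.1, -2.1]
gripper_width: 0.12
grip_force: 107.2
```

```bash
python3 m.py 165
```

```text
F [ 0.97 -0.11 -2.09] T [ 0.01 -0.05 -0.04] grip 107.18348979949951 0.11994204628500099 [ 0.4915 -0.2689  0.152 ] 9.425
scene floor plane: tilt x,y deg [-10.99   0.33] z0 142.7 => foot lug/far z [np.float64(137.7), np.float64(112.8)] 1068
   lug+x 44 [118.6  -2.8  64.2]
   lug+y 0 None
   lug-y 34 [   1.2 -123.2   99.9]
top floor plane: tilt x,y deg [-8.6   1.67] z0 138.8 => foot lug/far z [np.float64(130.9), np.float64(111.6)] 460
   lug+x 17 [122.2   4.7  65.6]
   lug+y 31 [ -1.3 121.8  87.1]
   lug-y 0 None
```

The tray is clear and the stack unmoved. Levelling now.

>>> {"api": "jog_arm", "payload": {"moves": [{"fingers": -1,"tx": 0,"ty": 0,"tz": 0,"wx": 0,"wy": 2,"wz": 0},{"fingers": -1,"tx": 0,"ty": 0,"tz": -0.3,"wx": 0,"wy": 5,"wz": 0},{"fingers": -1,"tx": -0.1,"ty": 0,"tz": -0.6,"wx": 0,"wy": 8,"wz": 0},{"fingers": -1,"tx": -0.2,"ty": 0,"tz": -1,"wx": 0,"wy": 10,"wz": 0},{"fingers": -1,"tx": -0.2,"ty": 0,"tz": -1,"wx": 0,"wy": 11,"wz": 0},{"fingers": -1,"tx": -0.2,"ty": 0,"tz": -1,"wx": 0,"wy": 11,"wz": 0},{"fingers": -1,"tx": -0.2,"ty": 0,"tz": -1,"wx": 0,"wy": 11,"wz": 0}]}}

```text
time_s: 10.4
tool_pos: [0.4916, -0.2689, 0.1622]
tcp_rot: [[0.866, 0.5, -0.001], [0.5, -0.866, 0.0], [-0.0, -0.0, -1.0]]
force: [0.1, 0.4, -2.1]
gripper_width: 0.123
grip_force: 107.2
```

```bash
python3 m.py 185; python3 - <<'E'
from h import *
TY=np.array([-TX[1],TX[0],0]); go([.458,.146,.1625],np.column_stack([TX,-TY,[0,0,-1]]))
E
```

```text
F [ 0.14  0.4  -2.08] T [-0.11  0.17 -0.01] grip 107.1597146987915 0.12264842847591725 [ 0.4916 -0.2689  0.1622] 10.4
scene floor plane: tilt x,y deg [-27.93  29.52] z0 144.8 => foot lug/far z [np.float64(161.2), np.float64(93.4)] 1664
   lug+x 45 [119.2  -3.   64.1]
   lug+y 0 None
   lug-y 33 [   1.3 -123.2  100.6]
top floor plane: tilt x,y deg [-0.2   0.09] z0 173.1 => foot lug/far z [np.float64(155.8), np.float64(155.3)] 1357
   lug+x 20 [121.9   4.1  66.6]
   lug+y 17 [ -2.  122.1  82.6]
   lug-y 15 [  -1.1 -116.8  103.7]
t cm [ 1.784e+01 -3.760e+01 -2.000e-02] w [-0.02  0.02  0.02]
```

Level, with the floor at 173 mm. Now the traverse to beneath the spout.

>>> {"api": "jog_arm", "payload": {"moves": [{"fingers": -1,"tx": 0.4,"ty": -0.8,"tz": 0,"wx": 0,"wy": 0,"wz": 0},{"fingers": -1,"tx": 1.2,"ty": -2.6,"tz": 0,"wx": 0,"wy": 0,"wz": 0},{"fingers": -1,"tx": 2.4,"ty": -5.2,"tz": 0,"wx": 0,"wy": 0,"wz": 0},{"fingers": -1,"tx": 3.8,"ty": -8,"tz": 0,"wx": 0,"wy": 0,"wz": 0},{"fingers": -1,"tx": 5.2,"ty": -11,"tz": 0,"wx": 0,"wy": 0,"wz": 0},{"fingers": -1,"tx": 6.6,"ty": -14,"tz": 0,"wx": 0,"wy": 0,"wz": 0},{"fingers": -1,"tx": 8,"ty": -17,"tz": 0,"wx": 0,"wy": 0,"wz": 0},{"fingers": -1,"tx": 9.5,"ty": -20,"tz": 0,"wx": 0,"wy": 0,"wz": 0},{"fingers": -1,"tx": 10.9,"ty": -23,"tz": 0,"wx": 0,"wy": 0,"wz": 0},{"fingers": -1,"tx": 12.3,"ty": -26,"tz": 0,"wx": 0,"wy": 0,"wz": 0},{"fingers": -1,"tx": 13.7,"ty": -29,"tz": 0,"wx": 0,"wy": 0,"wz": 0},{"fingers": -1,"tx": 15,"ty": -31.6,"tz": 0,"wx": 0,"wy": 0,"wz": 0},{"fingers": -1,"tx": 16.2,"ty": -34.2,"tz": 0,"wx": 0,"wy": 0,"wz": 0},{"fingers": -1,"tx": 17.2,"ty": -36.3,"tz": 0,"wx": 0,"wy": 0,"wz": 0},{"fingers": -1,"tx": 17.7,"ty": -37.3,"tz": 0,"wx": 0,"wy": 0,"wz": 0},{"fingers": -1,"tx": 17.8,"ty": -37.6,"tz": 0,"wx": 0,"wy": 0,"wz": 0},{"fingers": -1,"tx": 17.8,"ty": -37.6,"tz": 0,"wx": 0,"wy": 0,"wz": 0},{"fingers": -1,"tx": 17.8,"ty": -37.6,"tz": 0,"wx": 0,"wy": 0,"wz": 0}]}}

```text
time_s: 12.75
tool_pos: [0.4578, 0.1451, 0.1625]
tcp_rot: [[0.866, 0.499, 0.0], [0.499, -0.866, -0.0], [-0.0, 0.0, -1.0]]
force: [-1.0, -0.4, -1.9]
gripper_width: 0.125
grip_force: 107.3
```

```bash
sed -i 's/^TX_//' h.py; python3 - <<'E'
from h import *
s=telemetry.read_state(); print("F",np.round(s["force"],2),"grip",s["grip_force"],np.round(s["tool_pos"],4),np.round(s["joint_positions"],1))
T=np.array([.562,.205,0]); ims=[]
for n,(u,v) in (("scene",(400,205)),("top",(225,235))):
    c=capture(n); W=world(c); hsv=cv2.cvtColor(c["color"],cv2.COLOR_RGB2HSV)
    m=(hsv[...,1]<40)&(hsv[...,2]>70)&(np.linalg.norm(W[...,:2]-T[:2],axis=-1)<.13)&(W[...,2]>.14)&(W[...,2]<.215)
    p=W[m]; r=cv2.minAreaRect((p[:,:2]*1000).astype(np.float32)); print(n,m.sum(),r)
    f=p[(p[:,2]<.185)&(np.linalg.norm(p[:,:2]-T[:2],axis=-1)<.06)]; A=np.c_[f[:,:2]-T[:2],np.ones(len(f))]
    k=np.linalg.lstsq(A,f[:,2],rcond=None)[0]; print("tilt",np.degrees(k[:2]).round(2),"z",k[2].round(4))
    b=W[(hsv[...,0]>=3)&(hsv[...,0]<32)&(hsv[...,1]>90)&(W[...,2]>.235)&(W[...,2]<.28)&(np.linalg.norm(W[...,:2]-T[:2],axis=-1)<.03)]
    print("spout",len(b),b.min(0).round(3),b.max(0).round(3),b.mean(0).round(3))
    ims.append(cv2.resize(c["color"][v-75:v+75,u-100:u+100,::-1],(400,300),interpolation=cv2.INTER_CUBIC))
cv2.imwrite("pics/s7.png",cv2.hconcat(ims))
E
```

```text
F [-0.98 -0.44 -1.87] grip 107.2674036026001 [0.4578 0.1451 0.1625] [  7.6   8.8 -11.7  69.5  -0.  157.6]
scene 1463 ((558.667724609375, 200.33001708984375), (162.11402893066406, 161.06272888183594), 75.7919692993164)
tilt [0.07 0.02] z 0.1759
spout 38 [0.551 0.197 0.248] [0.573 0.214 0.279] [0.565 0.203 0.262]
top 1944 ((575.4586791992188, 201.1370086669922), (151.89002990722656, 120.44275665283203), 74.99396514892578)
tilt [0.06 0.44] z 0.1739
spout 35 [0.552 0.199 0.25 ] [0.572 0.216 0.273] [0.559 0.205 0.26 ]
```

View pics/s7.png

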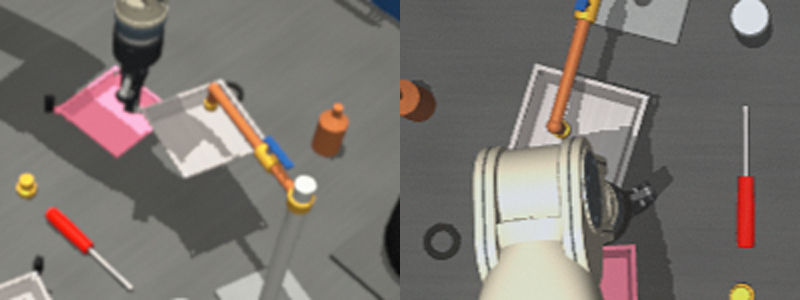

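The left half shows the tray held level, with the spout end at (210,103) over its middle; the right half shows the same from above, spout at (562,128). The spout axis is near (0.562, 0.206), the tray centre near (0.559, 0.200), and the floor at about 0.175 m. All within limits, so I hand it in.

```bash
python3 -c "
from h import *
s=telemetry.read_state(); print(np.abs(s['joint_vel']).max()); print(order.sign_off())"
```

```text
0.12930769033689832
the job is handed in; nothing more can be done
None
```

The job is handed in, verdict not shown: the top tray came off lug corner first and is held level under the spout, about 7 mm off its axis with its floor about 70 mm below the mouth; the lower trays showed no movement when last measured, after the lift-off.

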